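Pop the push-push hatch and reset the tripped breaker

ROBOT

A 6-joint arm with a two-finger parallel gripper is mounted at the origin on a cart in front of the work surface, level with it; the furniture and walls round the work are solid. World frame = base frame: x ahead of the robot, y to its left, z up, the work surface at z = 0. Lengths are in m, angles in rad, forces in N, time in s.
With the tool pointing down it reaches from about 0.35 to 0.875 m from the base axis. Payload 4.2 kg.
Tool frame: the origin (TCP) lies at the very end of the fingers, on their centre line; the grasp point (between the pads) lies 19 mm behind it; z points along the fingers, y is the line along which they close (so a half turn about z gives the same grasp; the last joint's range is limited). The gripper opens to 87 mm and grips with 3 to 60 N. Pads are 19 mm wide; open, the fingers measure 117 mm over their backs; the gripper's body (75 mm by 190 mm) begins 51 mm behind the grasp point.
Start: joints at [-0.899, 0.385, 0.008, 0, -1.194, -0.259], TCP at [0.251, -0.572, 0.223] pointing down, gripper open.
Joint ranges: [-3.14, 3.14], [-1.21, 2.06], [-1.07, 1.41], [-3.16, 2.05], [-2.99, -0.16], [-3.1, 3.1]. Speed limits (rad/s): [2.79, 2.79, 3.14, 3.14, 3.14, 3.14].

INTERFACE

Orientations are given as a unit quaternion [w, x, y, z].
In Python, from bench import telemetry, eyes, job gives the robot as it stands. The module is installed in compiled form; this text tells all that it offers.
- The arm moves only by the tool step_arm, never from a script. Its argument "deltas" is a list that holds one entry, the list of rows, each a list of 7 numbers: the turn, a rotation vector about the world's x, y, z in rad, then the shift along the world's x, y, z in m, then the closure, from -1 (fully open) to 1 (shut), so that 0 is half open. A call has 1 to 12 rows; each row shifts and turns the commanded pose from where the row before left it; what a row does not reach is not made up. A row lasts 1/10 s, in which the tool goes at most 50 mm and 8.59 degrees, less where a joint would pass 70% of its speed; a pose out of reach is approached as far as the arm can. A call is refused whole if a number of a shift passes 0.05 or a number of a turn 0.15, either way. A call with a gripper value outside its range is refused whole. The fingers move at their own pace and stop on an object; the grip force is fixed at half the most. Time passes only in rows, so rows that do not move let the fingers close. It gives the time, the measured TCP pose, the force, the opening and the grip force at its end, in the units of the state.
- telemetry.get_state(): the state, without advancing time (a new reading comes with each control period).
- eyes.capture(name): name is "scene" or "top" or "wrist"; returns a dict with "img" (400x640x3 uint8, red, green, blue), "fx", "fy", "cx", "cy" (pixels), "distortion" ([k1, k2, p1, p2, k3] as OpenCV has them; the pictures are not rectified), "T" (4x4, takes a point from camera to world coordinates). Camera axes: x right, y down, z forward; pixel columns grow to the right and rows downward; lengths in m; the calibration is good to about 2 mm. A picture is of the moment at which its call begins. There is no depth.
- job.finish_job(): hands the job in; it is judged then, once.
The state is a dict: "time_s": time; "q": joint angles; "dq": joint speeds; "joint_efforts": joint torques, N m; "eef_pos": TCP position; "tool_rot": TCP orientation; "wrist_force": force on the tool from outside, world axes, zero at the start; "ft_torque": the same for the moment, N m; "width": finger opening in m; "finger_force": force on a finger pad.
Only numpy, scipy, OpenCV 4.12 (cv2) and the standard library are available. Lean on these libraries where they do the work, as an engineer would, in place of code of your own. Each camera call takes 0.05 s, during which the arm holds its last target. There are 200 camera calls.

TASK

The breaker in the supply box with the orange lid has tripped. Press that lid down once at its black finger pad so that its push-push latch lets go, draw back and see that the lid has sprung open and stays open by itself, then push the red reset button under it fully in and draw back clear. Use only the fingertips: grip and lift nothing, do not shove either box, and leave the blue-lidded box shut and the tools and mug round about where they are.

Things in the scene. Friction and masses are not known exactly. Their poses are not given: they have to be found in the camera images.
- orange_box_base (a point): orange-lidded supply box: grey case 110 x 94 mm, 1.4 to 2.3 kg, standing loose. Point: centre of its underside; x points from the front (latch, roughly to the robot) to the rear (hinge), z up. Deck 50 mm up, rubber curb on it to 60 mm, hinge cheeks at the rear to 78 mm; shut lid's upper face 82 mm up, covering x and y from about -45 to +45 mm
- orange_box_pad (a point): centre of the black ribbed finger pad (24 x 44 mm) on the lid near its front edge: where to press; 82 mm up, 29 mm in front of the box's centre while shut, moves with the lid. Takes 3 to 5 N; must go down 5 mm to unlatch (3 mm or less stays latched), its stop is at 7 mm. As the finger withdraws the lid springs up and to the rear in 1 to 2 s, with about 3 N at its edge
- orange_box_hatch (a joint): angle of the orange lid about its hinge (42 mm behind the box's centre, 76 mm up, parallel to the box's y), rad. 0 shut and latched; -0.09 pressed to the stop; 2.35 open against its rear stop, leaning back, its top about 140 mm up. A true push-push latch: an open lid pushed down to the stop latches shut again
- orange_box_button (a point): centre of the flat top of the red reset button (20 mm across) under the lid, 8 mm behind the box's centre; top 68 mm up when out, moves 6 mm straight down. A black latch block whose near face lies 30 mm in front of the button's centre also reaches 68 mm up
- orange_box_reset (a joint): travel of the red reset button in m: 0 out (tripped), 0.006 fully in. It resists with about 3 N all the way and stays where it is left
- blue_box_base (a point): the other supply box, of the same form and size but with a blue lid: centre of its underside, axes as for the orange one. To be left alone
- blue_box_hatch (a joint): angle of the blue lid, 0 shut; the same push-push latch
- pliers: red-handled pliers lying flat, 54 x 168 x 16 mm, in front of the boxes: a bystander; origin at the centre of the underside
- screwdriver: red-handled flat screwdriver lying, 29 x 210 x 27 mm, in front of the boxes: a bystander; origin at the centre of the underside
- tape_measure: yellow tape measure, 37 x 85 x 66 mm, in front of the gap between the boxes: a bystander; origin at the centre of the underside
- mug: green mug, 82 x 114 x 94 mm with its handle, behind the boxes: a bystander; origin at the centre of the underside

How it is judged:
By the outcome, as a careful person would: the job done as asked, in the order asked, and still so for the second after the job is handed in, with the robot touching nothing.
It also fails if it takes over 45 s, if anything falls off the work surface, if the arm or the gripper's body presses on something with over 40 N, if the wrist force passes 120 N, or if a joint passes its speed limit or range.

## Working session

There is one attempt and no reset: what is moved stays moved. The work goes in short steps, Python scripts to look and compute and a tool call to move; the robot and the scene stay as the last step left them, time stands still between calls to the robot, and variables do not carry over. Pictures are saved under pics/ and viewed, at most 10 in all, crops included, and the job is handed in when it is done.

Besides the shell and the picture viewer there is one more tool, called as name(argument=value, ...) on one line, values as JSON. step_arm: Moves the arm, as the interface text tells. Its arguments: {"type":"object","properties":{"deltas":{"type":"array","items":{"type":"array","items":{"type":"array","items":{"type":"number"}}}}},"required":["deltas"]}

```bash
mkdir -p pics; cat > h.py <<'E'
import numpy as np, cv2
from bench import telemetry, eyes, job
def snap(n,f):
    c=eyes.capture(n); cv2.imwrite('pics/'+f,c['img'][:,:,::-1]); np.savez('pics/'+f+'.npz',**{k:np.array(v) for k,v in c.items()}); return c
def load(f): return dict(np.load('pics/'+f+'.npz'))
def K(c): return np.array([[c['fx'],0,c['cx']],[0,c['fy'],c['cy']],[0,0,1.]])
def ray(c,uv,z):
    p=cv2.undistortPoints(np.array([[uv]],float),K(c),np.array(c['distortion'],float))[0,0]
    T=np.array(c['T']); d=T[:3,:3]@[p[0],p[1],1]; o=T[:3,3]; return o+d*(z-o[2])/d[2]
def proj(c,P):
    T=np.linalg.inv(np.array(c['T'])); return cv2.projectPoints(np.array(P,float).reshape(-1,3),cv2.Rodrigues(T[:3,:3])[0],T[:3,3],K(c),np.array(c['distortion'],float))[0][:,0]
E
python3 -c "
from h import *
for n in ('scene','top'): c=snap(n,n+'0.png'); print(np.round(c['T'],3).tolist())
print(telemetry.get_state())"
```

```text
[[-0.843, -0.372, 0.388, 0.228], [-0.537, 0.577, -0.615, 0.534], [0.005, -0.727, -0.687, 0.667], [0.0, 0.0, 0.0, 1.0]]
[[-0.005, -0.997, 0.077, 0.476], [-1.0, 0.006, 0.004, 0.005], [-0.005, -0.077, -0.997, 0.99], [0.0, 0.0, 0.0, 1.0]]
{'time_s': 0.1, 'q': array([-8.99410698e-01,  3.85485759e-01,  6.75190198e-03, -4.10413260e-04,
       -1.19400752e+00, -2.58608266e-01]), 'dq': array([ 2.49774769e-05, -1.33354829e-03,  3.18210242e-03,  9.95395585e-04,
       -4.00997888e-04, -8.40215877e-06]), 'joint_efforts': array([ 1.36225517e-04, -3.91689456e+01,  1.87935841e+01,  4.23193395e+00,
        1.34862482e-02, -6.06887238e-05]), 'eef_pos': array([ 0.25051647, -0.57200424,  0.22156482]), 'tool_rot': array([-2.65614198e-04, -2.04852384e-01,  9.78792378e-01,  9.54796955e-04]), 'wrist_force': array([-0.48953895, -0.80336772, -0.32464944]), 'ft_torque': array([-0.01786931, -0.06562184, -0.02790555]), 'finger_force': 0.0, 'width': 0.08721765163162751}
```

View pics/top0.png

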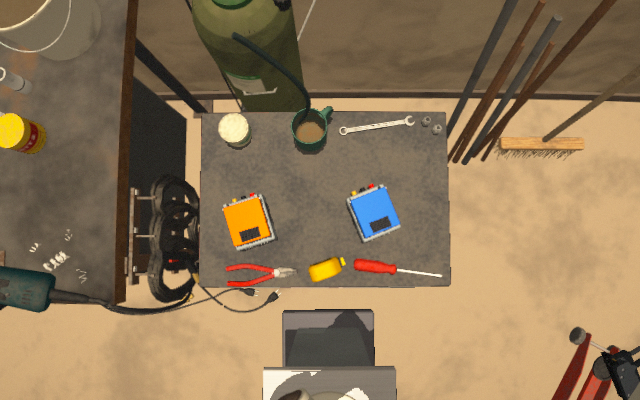

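View pics/scene0.png

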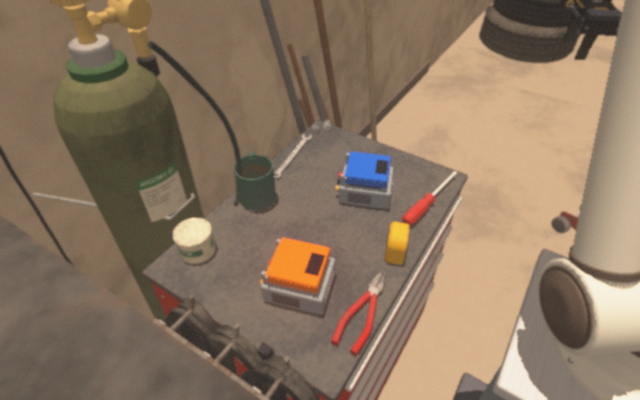

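The top view shows the orange box at about (248,221) px with its pad at about (249,236), and the blue box at (374,212). The pliers, tape and screwdriver lie in front at rows 265–275. Next I measure the orange lid and pad in both views.

```bash
python3 - <<'E'
from h import *
for n in ('top0.png','scene0.png'):
    c=load(n); im=c['img']; hsv=cv2.cvtColor(im,cv2.COLOR_RGB2HSV)
    m=cv2.inRange(hsv,(8,200,150),(19,255,255)); 
    k,l,s,_=cv2.connectedComponentsWithStats(m); 
    roi=(200,300,180,260) if n[0]=='t' else (255,345,230,320)
    x0,x1,y0,y1=roi; mm=np.zeros_like(m); mm[y0:y1,x0:x1]=m[y0:y1,x0:x1]
    pts=cv2.findNonZero(mm); hull=cv2.convexHull(pts); q=cv2.approxPolyN(hull,4)[0]
    W=np.array([ray(c,p,.082)[:2] for p in q]); print(n,q.tolist(),W.round(4).tolist(),'cen',W.mean(0).round(4),'sides',np.linalg.norm(W-np.roll(W,-1,0),axis=1).round(4))
    hm=np.zeros_like(m); cv2.fillConvexPoly(hm,hull,255); hm=cv2.erode(hm,np.ones((3,3)))
    d=((im.max(2)<80)&(hm>0)).astype(np.uint8); ys,xs=np.nonzero(d)
    print('pad',xs.mean(),ys.mean(),len(xs),ray(c,(xs.mean(),ys.mean()),.082).round(4))
    print(cv2.minAreaRect(cv2.findNonZero(d)))
    cv2.imwrite('pics/z'+n,cv2.resize(im[y0:y1,x0:x1,::-1],None,fx=6,fy=6,interpolation=cv2.INTER_CUBIC))
E
```

```text
top0.png [[234, 247], [222, 208], [258, 197], [270, 235]] [[0.4434, 0.206], [0.5297, 0.2337], [0.5538, 0.1533], [0.4696, 0.1263]] cen [0.4991 0.1798] sides [0.0907 0.0839 0.0884 0.0839]
pad 249.47305389221557 233.75449101796409 167 [0.4725 0.1718 0.082 ]
((249.67837524414062, 233.82974243164062), (9.337227821350098, 18.012760162353516), 72.89727020263672)
scene0.png [[316, 289], [264, 277], [283, 238], [330, 248]] [[0.4433, 0.2126], [0.5278, 0.2395], [0.5511, 0.1557], [0.4685, 0.1295]] cen [0.4977 0.1843] sides [0.0886 0.087  0.0867 0.0868]
pad nan nan 0 [nan nan nan]<stdin>:12: RuntimeWarning: Mean of empty slice.
  ret = ret.dtype.type(ret / rcount)
Traceback (most recent call last):
cv2.error: OpenCV(4.12.0) /io/opencv/modules/imgproc/src/convhull.cpp:143: error: (-215:Assertion failed) total >= 0 && (depth == CV_32F || depth == CV_32S) in function 'convexHull'
```

View pics/ztop0.png

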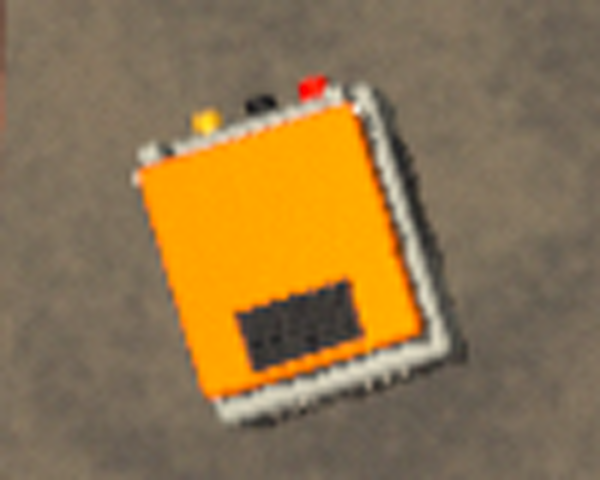

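Both views agree to within about 4 mm. The centre is about (0.498,0.182), the yaw about 0.305 rad, and the sides about 87 mm. That puts the pad at about (0.4715,0.1735) and the button at about (0.506,0.184). I'll move above the pad with the fingers closed and aligned to the box.

step_arm(deltas=[[[0,0,-0.0045,0.0092,0.031,0,1],[0,0,-0.0045,0.0092,0.031,0,1],[0,0,-0.0045,0.0092,0.031,0,1],[0,0,-0.0045,0.0092,0.031,0,1],[0,0,-0.0045,0.0092,0.031,0,1],[0,0,-0.0045,0.0092,0.031,0,1],[0,0,-0.0045,0.0092,0.031,0,1],[0,0,-0.0045,0.0092,0.031,0,1],[0,0,-0.0045,0.0092,0.031,0,1],[0,0,-0.0045,0.0092,0.031,0,1],[0,0,-0.0045,0.0092,0.031,0,1],[0,0,-0.0045,0.0092,0.031,0,1]]])

```text
time_s: 1.3
eef_pos: [0.361, -0.1991, 0.2224]
tool_rot: [-0.0, -0.178, 0.984, 0.0]
wrist_force: [0.2, -0.1, 0.3]
width: 0.0026
finger_force: 0.0
```

step_arm(deltas=[[[0,0,-0.0045,0.0092,0.031,0,1],[0,0,-0.0045,0.0092,0.031,0,1],[0,0,-0.0045,0.0092,0.031,0,1],[0,0,-0.0045,0.0092,0.031,0,1],[0,0,-0.0045,0.0092,0.031,0,1],[0,0,-0.0045,0.0092,0.031,0,1],[0,0,-0.0045,0.0092,0.031,0,1],[0,0,-0.0045,0.0092,0.031,0,1],[0,0,-0.0045,0.0092,0.031,0,1],[0,0,-0.0045,0.0092,0.031,0,1],[0,0,-0.0045,0.0092,0.031,0,1],[0,0,0,0,0,0,1]]])

```text
time_s: 2.5
eef_pos: [0.4633, 0.1433, 0.222]
tool_rot: [0.0, -0.156, 0.988, 0.0]
wrist_force: [-0.2, -0.3, 0.3]
width: 0.0003
finger_force: 0.0
```

step_arm(deltas=[[[0,0,0,0.004,0.015,0,1],[0,0,0,0.004,0.015,0,1],[0,0,0,0,0,-0.03,1],[0,0,0,0,0,-0.03,1],[0,0,0,0,0,-0.03,1],[0,0,0,0,0,-0.02,1],[0,0,0,0,0,-0.02,1],[0,0,0,0,0,0,1],[0,0,0,0,0,0,1]]])

```text
time_s: 3.4
eef_pos: [0.4708, 0.1707, 0.0929]
tool_rot: [0.0, -0.154, 0.988, -0.0]
wrist_force: [0.1, 0.2, 0.9]
width: 0.0002
finger_force: 0.0
```

```bash
python3 - <<'E'
from h import *
print(telemetry.get_state()['eef_pos'])
c=snap('scene','s1.png'); im=c['img'][190:320,220:380,::-1]
cv2.imwrite('pics/s1z.png',cv2.resize(im,None,fx=4,fy=4,interpolation=cv2.INTER_CUBIC))
E
```

```text
[0.47077453 0.17072017 0.09287393]
```

View pics/s1z.png

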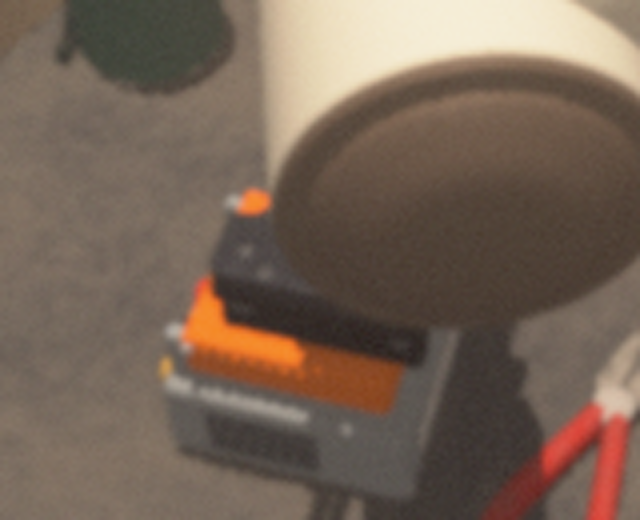

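The arm hides the pad in this view, but the 75 mm side of the gripper body lies along the box's front-to-rear axis as intended. I'll press slowly to 6 mm of travel, checking the force.

step_arm(deltas=[[[0,0,0,0,0.002,-0.005,1],[0,0,0,0,0,-0.003,1],[0,0,0,0,0,-0.002,1],[0,0,0,0,0,-0.002,1],[0,0,0,0,0,-0.001,1],[0,0,0,0,0,-0.001,1],[0,0,0,0,0,0,1]]])

```text
time_s: 4.15
eef_pos: [0.4703, 0.1726, 0.0786]
tool_rot: [-0.0, -0.154, 0.988, 0.0]
wrist_force: [-2.3, 0.4, 4.0]
width: 0.0004
finger_force: 1.7
```

step_arm(deltas=[[[0,0,0,0,0,-0.001,1],[0,0,0,0,0,-0.001,1],[0,0,0,0,0,-0.001,1],[0,0,0,0,0,0,1]]])

```text
time_s: 4.55
eef_pos: [0.4704, 0.1725, 0.076]
tool_rot: [-0.0, -0.154, 0.988, -0.0]
wrist_force: [-3.4, -0.7, 7.5]
width: 0.0006
finger_force: 3.8
```

step_arm(deltas=[[[0,0,0,0,0,-0.001,1],[0,0,0,0,0,0,1]]])

```text
time_s: 4.75
eef_pos: [0.4704, 0.1725, 0.0756]
tool_rot: [0.0, -0.154, 0.988, -0.0]
wrist_force: [-4.9, 0.4, 11.5]
width: 0.0003
finger_force: 5.9
```

The force is rising while the height has stalled, so the lid is at its stop. I'll draw back up and toward the front, then out of the way.

step_arm(deltas=[[[0,0,0,0,0,0.01,1],[0,0,0,-0.005,-0.0015,0.03,1],[0,0,0,-0.01,-0.003,0.045,1],[0,0,0,-0.01,-0.003,0.045,1],[0,0,0,-0.01,-0.003,0.03,1],[0,0,0,0,-0.03,0,1],[0,0,0,0,-0.04,0,1],[0,0,0,0,-0.04,0,1],[0,0,0,0,-0.04,0,1],[0,0,0,0,-0.04,0,1],[0,0,0,0,0,0,1],[0,0,0,0,0,0,1]]])

```text
time_s: 5.95
eef_pos: [0.4353, -0.0288, 0.2344]
tool_rot: [0.0, -0.153, 0.988, 0.0]
wrist_force: [0.9, -0.5, -0.1]
width: 0.0006
finger_force: 0.0
```

step_arm(deltas=[[[0,0,0,0,0,0,1],[0,0,0,0,0,0,1],[0,0,0,0,0,0,1],[0,0,0,0,0,0,1],[0,0,0,0,0,0,1],[0,0,0,0,0,0,1],[0,0,0,0,0,0,1],[0,0,0,0,0,0,1],[0,0,0,0,0,0,1],[0,0,0,0,0,0,1]]])

```text
time_s: 6.95
eef_pos: [0.4353, -0.028, 0.2345]
tool_rot: [-0.0, -0.154, 0.988, 0.0]
wrist_force: [-0.1, 0.6, 0.2]
width: 0.0004
finger_force: 0.0
```

```bash
python3 - <<'E'
from h import *
print(telemetry.get_state()['eef_pos'])
c=snap('top','t2.png'); d=snap('scene','s2.png')
a=cv2.resize(c['img'][170:270,200:300,::-1],(400,400),interpolation=cv2.INTER_CUBIC)
b=cv2.resize(d['img'][200:320,240:360,::-1],(400,400),interpolation=cv2.INTER_CUBIC)
cv2.imwrite('pics/z2.png',np.hstack([a,b]))
for cc in(c,d):
    print(proj(cc,[[.506,.184,.068]]))
    r=cv2.cvtColor(cc['img'],cv2.COLOR_RGB2HSV); m=cv2.inRange(r,(0,170,90),(5,255,255))|cv2.inRange(r,(174,170,90),(180,255,255))
    n,l,s,ce=cv2.connectedComponentsWithStats(m)
    for i in range(1,n):
        if s[i,4]>8: print(s[i].tolist(),ce[i].round(1),ray(cc,ce[i],.068).round(4))
E
```

```text
[ 0.43532361 -0.02801408  0.23454467]
[[245.30842973 218.79285436]]
[369, 184, 5, 4, 17] [370.9 185.4] [ 0.5797 -0.099   0.068 ]
[242, 214, 9, 9, 67] [246.1 218.1] [0.5076 0.1822 0.068 ]
[169, 259, 9, 4, 19] [171.6 260.4] [0.4127 0.3516 0.068 ]
[226, 264, 18, 7, 74] [233.6 266.9] [0.3985 0.2097 0.068 ]
[581, 347, 7, 3, 12] [583.9 348. ] [ 0.2033 -0.5877  0.068 ]
[609, 348, 10, 13, 43] [614.  352.2] [ 0.1892 -0.6641  0.068 ]
[572, 355, 5, 6, 9] [574.3 357.6] [ 0.1825 -0.5638  0.068 ]
[578, 357, 3, 5, 10] [578.7 359.1] [ 0.1784 -0.5746  0.068 ]
[567, 364, 16, 17, 77] [573.9 371.6] [ 0.1501 -0.5627  0.068 ]
[566, 372, 4, 4, 10] [567.3 373.1] [ 0.1477 -0.5465  0.068 ]
[579, 373, 18, 27, 143] [587.3 385.4] [ 0.1161 -0.5965  0.068 ]
[561, 378, 9, 7, 26] [565.4 381. ] [ 0.1296 -0.5419  0.068 ]
[598, 381, 4, 6, 10] [599.3 383.1] [ 0.1194 -0.6268  0.068 ]
[557, 383, 7, 17, 42] [560.  391.8] [ 0.1056 -0.5291  0.068 ]
[601, 382, 5, 5, 12] [603.3 383.8] [ 0.1171 -0.6372  0.068 ]
[594, 388, 5, 8, 21] [595.6 391.2] [ 0.1011 -0.6176  0.068 ]
[[294.76590282 264.78334779]]
[414, 195, 20, 22, 207] [423.  205.2] [ 0.3765 -0.0709  0.068 ]
[289, 262, 11, 9, 79] [294.  265.9] [0.5057 0.1866 0.068 ]
[348, 294, 20, 24, 133] [358.1 304.5] [0.3763 0.1927 0.068 ]
[333, 317, 13, 26, 97] [338.6 331.4] [0.3788 0.2489 0.068 ]
[352, 328, 18, 25, 178] [360.8 340.4] [0.3436 0.2431 0.068 ]
```

View pics/z2.png

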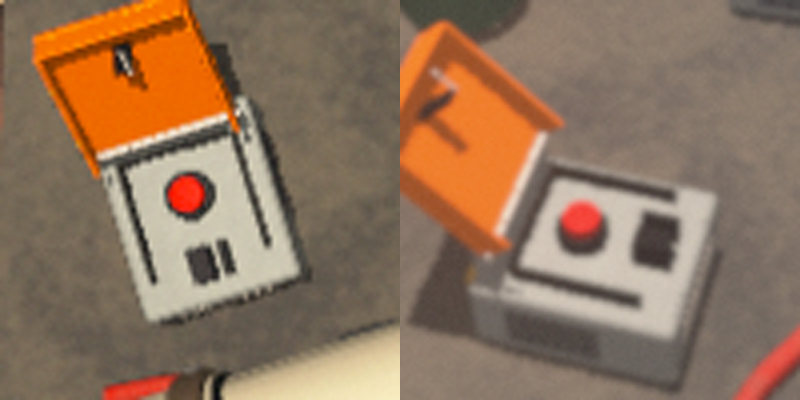

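The lid stands fully open against its rear stop. The red button is at top (246.1,218.1) and scene (294,265.9) px, giving about (0.5065,0.1843), which matches the prediction. I'll go above it and descend to just over its top.

step_arm(deltas=[[[0,0,0,0.012,0.0354,0,1],[0,0,0,0.012,0.0354,0,1],[0,0,0,0.012,0.0354,0,1],[0,0,0,0.012,0.0354,0,1],[0,0,0,0.012,0.0354,0,1],[0,0,0,0.0115,0.0354,0,1],[0,0,0,0,0,0,1],[0,0,0,0,0,0,1],[0,0,0,0,0,-0.04,1],[0,0,0,0,0,-0.04,1],[0,0,0,0,0,-0.03,1],[0,0,0,0,0,-0.03,1]]])

```text
time_s: 8.25
eef_pos: [0.5064, 0.183, 0.0937]
tool_rot: [-0.0, -0.153, 0.988, -0.0]
wrist_force: [-1.3, 0.6, 0.1]
width: 0.0002
finger_force: 0.0
```

step_arm(deltas=[[[0,0,0,0,0,-0.01,1],[0,0,0,0,0,-0.008,1],[0,0,0,0,0,0,1],[0,0,0,0,0,0,1]]])

```text
time_s: 8.65
eef_pos: [0.5077, 0.1848, 0.0779]
tool_rot: [0.001, -0.154, 0.988, 0.0]
wrist_force: [0.0, 0.7, -0.6]
width: 0.0004
finger_force: 0.0
```

step_arm(deltas=[[[0,0,0,-0.001,0,-0.005,1],[0,0,0,0,0,-0.003,1],[0,0,0,0,0,-0.002,1],[0,0,0,0,0,-0.002,1],[0,0,0,0,0,-0.002,1],[0,0,0,0,0,-0.001,1],[0,0,0,0,0,0,1]]])

```text
time_s: 9.35
eef_pos: [0.506, 0.1846, 0.0624]
tool_rot: [0.0, -0.154, 0.988, -0.0]
wrist_force: [-2.6, -0.2, 7.8]
width: 0.0008
finger_force: 3.6
```

step_arm(deltas=[[[0,0,0,0,0,-0.001,1],[0,0,0,0,0,-0.001,1],[0,0,0,0,0,0,1]]])

```text
time_s: 9.65
eef_pos: [0.506, 0.1846, 0.0622]
tool_rot: [0.0, -0.155, 0.988, -0.0]
wrist_force: [-7.1, -0.8, 17.7]
width: 0.0005
finger_force: 9.1
```

The button is hard at its end stop: the height stays at 0.062 and the force rises to 18 N. I'll draw back straight up, then to the side.

step_arm(deltas=[[[0,0,0,0,0,0.006,1],[0,0,0,0,0,0.02,1],[0,0,0,0,0,0.04,1],[0,0,0,0,0,0.04,1],[0,0,0,0,0,0.04,1],[0,0,0,0,0,0.03,1],[0,0,0,-0.012,-0.036,0,1],[0,0,0,-0.012,-0.036,0,1],[0,0,0,-0.012,-0.036,0,1],[0,0,0,-0.012,-0.036,0,1],[0,0,0,-0.012,-0.036,0,1],[0,0,0,-0.012,-0.036,0,1]]])

```text
time_s: 10.85
eef_pos: [0.433, -0.0329, 0.2352]
tool_rot: [-0.0, -0.154, 0.988, 0.0]
wrist_force: [1.8, 0.1, 0.6]
width: 0.0005
finger_force: 0.0
```

step_arm(deltas=[[[0,0,0,0,0,0,1],[0,0,0,0,0,0,1],[0,0,0,0,0,0,1],[0,0,0,0,0,0,1],[0,0,0,0,0,0,1]]])

```text
time_s: 11.35
eef_pos: [0.4342, -0.0308, 0.2354]
tool_rot: [-0.0, -0.155, 0.988, 0.0]
wrist_force: [-0.6, -0.4, 0.8]
width: 0.0004
finger_force: 0.0
```

```bash
python3 - <<'E'
from h import *
c=snap('top','t3.png'); d=snap('scene','s3.png')
a=cv2.resize(c['img'][170:290,200:320,::-1],(400,400),interpolation=cv2.INTER_CUBIC)
b=cv2.resize(d['img'][200:320,240:360,::-1],(400,400),interpolation=cv2.INTER_CUBIC)
cv2.imwrite('pics/z3.png',np.hstack([a,b]))
E
```

```text
(no output)
```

View pics/z3.png

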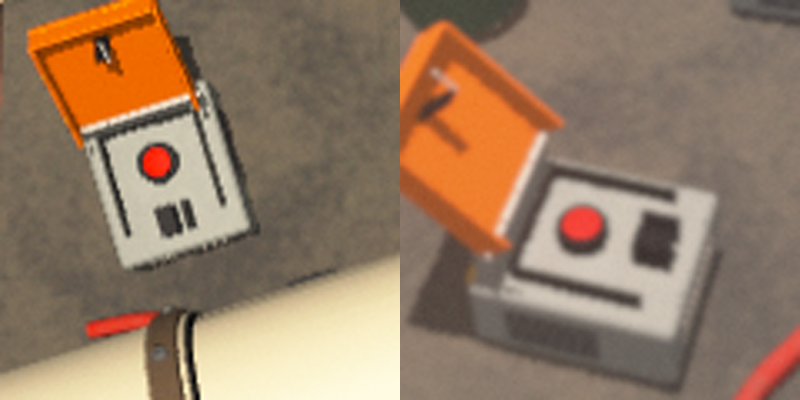

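The lid is still open. In the scene crop the button at (582,228) now sits nearly flush with its collar, and the box hasn't moved. I'm handing in.

```bash
python3 -c "
from h import *
print(job.finish_job())"
```

```text
the job is handed in; nothing more can be done
None
```

The orange lid was pressed once and sprang open and stayed open, the red reset button was pushed fully in, and the arm drew back clear before I handed the job in at about 11.5 s; no verdict came back.

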